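# Turn the tool carousel to its stop and hang up the bending fork

### The job

Turn the tool carousel gently counter-clockwise (seen from above) until you feel it come up firmly against its stop, which brings its one empty hook round to face the robot's side. Then take the bending fork out of its wooden block and hang it on that empty hook, upright with its tines astride the bar, pressed down past the spring keeper until it sits fully home on the bar, then let go. Stay gentle throughout (never push the carousel with more than 30 N, nor press the fork on the bar with more than 25 N), leave the carousel against its stop, and do not disturb the other tools on the table.

Things in the scene. Friction and masses are not known exactly. Their poses are not given: they have to be found in the camera images.
- carousel (a joint): turning angle of the carousel's rotor about its upright axis, rad; grows counter-clockwise from above. That way it ends, 1.1 to 1.8 rad from the start, at a rubber-faced stop, to be found by feel (its angle is not told). The bearing is stiff: turning takes about 7 N at the peg and the rotor stays where it is left. At the stop the resistance rises steeply within a millimetre or two.
- hub_top (a point): on the rotor's axis, on top of the hub, 194 mm above the table; x axis along the empty hook, outward; z up. Hub 90 mm in diameter. Four hooks at 90 degree steps: the empty one is yellow, three red ones carry tools fixed to them, 43 to 240 mm above the table, up to 152 mm from the axis.
- peg_top (a point): centre of the top of the blue turning peg: an upright post, 16 mm in diameter, on the rotor 90 mm from its axis and 45 degrees counter-clockwise of the empty hook. Top 248 mm above the table, free over its upper 80 mm. Push or grip it to turn the rotor.
- hook_seat (a point): seat of the empty yellow hook: on top of its level round bar (12 mm in diameter), 164 mm above the table, 128 mm from the rotor's axis, where the fork's crotch must rest. x axis outward along the bar, y across it, z up. The hook's upturned lip stands 10 mm outside this point: 30 mm wide, straight for 14 mm, then leaning outward, top 28 mm above the bar.
- keeper_face (a point): middle of the brass spring keeper's flat face, 7 mm inside the seat, 11 mm above the bar's top; 30 mm wide, leaning back by 7 mm above, top 38 mm over the bar. It yields towards the axis up to 8 mm, at 3.6 N plus 1.2 N per mm. The fork is pinched between keeper and lip and does not slide down by itself: press it down with some 6 to 16 N (besides its weight) until the bar stops it.
- fork_mid (a point): centre of the bending fork (steel, 0.35 to 0.65 kg, 130 mm tall, 20 mm thick), half-way up. z up, y from tine to tine, x through its thickness. Two tines below, 50 mm long, 14 mm wide, 16 mm apart, ends flared inside to 25 mm; blue yoke 44 mm wide, its underside (the crotch) 15 mm below this point; square shank 20 x 20 mm from 5 to 65 mm above this point. Hangs either way round.
- block: fixed wooden block, 120 x 100 x 50 mm, origin at the centre of its underside. The fork stands upright in the slot at its centre, 26 mm (x) by 54 mm (y), floor 12 mm above the table. Two pins 45 mm from the slot centre towards +x rise up to 30 mm above its top.
- hookbar: the round yellow bar of the empty hook, 12 mm in diameter; origin on its axis, 6 mm under the seat, 158 mm above the table
- fork: the whole fork (see fork_mid); origin midway between its tine ends
- hammer_a: hammer with wooden handle lying on the left of the table; a bystander, leave it alone
- hammer_b: hammer lying at the far middle of the table; a bystander, leave it alone
- spanner: wrench lying on the right, near side; a bystander, leave it alone
- wirebrush: brush lying at the middle of the table; a bystander, leave it alone
- flux_tin: closed round tin, 72 mm diameter, 85 mm tall, on the right; a bystander, leave it alone
- billet: steel bar 120 x 30 x 30 mm lying on the left; a bystander, leave it alone
- rivet_cup: open aluminium cup, 76 mm diameter, 60 mm tall, on the right; a bystander, leave it alone
There are look-alikes about, which are no part of the job. Of the things that look like the block, take the one that is farthest to the robot's right at the start.

How it is judged (in metres and radians):
On the way, in this order (a step that is already met when the one before it is completed fails the run):
1. the carousel is turned fully home against its stop, while the fork still stands in its block (value of joint carousel above 2.185 rad and horizontal distance between fork_mid and block below 0.02 m), for 0.3 s.
2. the fork sits home on the empty hook, with the carousel at its stop (x of fork_mid in the frame of hook_seat between -0.006 and 0.006 m and y of fork_mid in the frame of hook_seat between -0.006 and 0.006 m and z of fork_mid in the frame of hook_seat between 0.0115 and 0.0168 m and angle between fork_mid's own z axis and vertical below 0.1 rad and value of joint carousel above 2.175 rad), for 0.2 s.
At the end, for the whole second after the job is handed in: The fork hangs released and at rest, upright within 0.1 rad, on the empty hook: its crotch on the bar (at most 1.8 mm above it) and its middle within 6 mm of the seat along and across the bar; the carousel is still within 0.025 rad of its stop (all of step 2 and linear speed of fork below 0.02 m/s and velocity of joint carousel below 0.03 rad/s); the robot touches nothing.
It fails at once if the robot presses on the carousel with more than 30 N (contact force between any of the arm, the fingers and carousel above 30 N).
It fails at once if the fork presses on the bar of the empty hook with more than 25 N (contact force between fork and hookbar above 25 N).
It fails at once if the fork touches the carousel before it has been turned home (contact force between fork and carousel above 0.5 N and value of joint carousel below 2.12 rad).
It fails at once if a bystander is moved by more than 30 mm (distance of any of hammer_a, hammer_b, spanner, wirebrush, flux_tin, billet, rivet_cup from where it was at the start of the episode above 0.03 m).
It also fails if it takes over 72 s, if anything falls off the work surface, if the arm or the gripper's body presses on something with over 40 N, if the wrist force passes 120 N, or if a joint passes its speed limit or range.

### The arm

A 6-joint arm with a two-finger parallel gripper is mounted at the origin on the work surface. World frame = base frame: x ahead of the robot, y to its left, z up, the work surface at z = 0. Lengths are in mm, angles in rad, forces in N, time in s.
With the tool pointing down it reaches from about 350 to 925 mm from the base axis. Payload 6.4 kg.
Tool frame: the origin (TCP) lies midway between the tips of the shut fingers; the grasp point (between the pads) lies 19 mm behind it; z points along the fingers, y is the line along which they close (so a half turn about z gives the same grasp; the last joint's range is limited). The gripper opens to 85 mm and grips with 20 to 120 N. Pads are 22 mm wide; open, the fingers measure 114 mm over their backs; the gripper's body (76 mm by 85 mm) begins 54 mm behind the grasp point. The pads swing forward as they close: fully open they stand 13 mm farther back than shut.
Start: joints at [-1.397, 0.245, 1.558, -0, 1.339, -0.174], TCP at [221.545, -611.091, 231.29] pointing down, gripper open.
Joint ranges: [-3.13, 3.13], [-1.02, 2.26], [0.13, 2.54], [-0.95, 4.09], [0.21, 2.88], [-2.74, 2.74]. Speed limits (rad/s): [2.57, 2.57, 3.14, 3.14, 3.14, 3.14].

### API

Orientations are given as a rotation vector (axis times angle).
In Python, from workcell import manip, camera gives the robot as it stands. The module is installed in compiled form; this text tells all that it offers.
- The arm moves only by the shell command python3 -m crank 'ROWS' [FORCE]. ROWS is JSON, a list of rows, each a list of 3 entries, a list of its own where there are three numbers: the shift along the tool's x, y, z in m, then the turn about the tool's z in degrees, then the gripper command: -1 is shut, 1 is fully open, values between are in proportion. In form: [[[dx, dy, dz], roll, claw], ...]. A call has 1 to 5 rows; each row is the pose to reach, as a shift and turn from the pose commanded when the call began, along the tool's axes at that moment; what a row does not reach only later rows make up. A row lasts 1/10 s, in which the tool goes at most 50 mm and 8.59 degrees, less where a joint would pass 70% of its speed; a pose out of reach is approached as far as the arm can. A call with a gripper value outside its range is refused whole. The fingers move at their own pace and stop on an object; FORCE is the grip in N (left out, the last holds). Time passes only in rows, so rows that repeat a pose let the fingers close. It gives the time, the measured TCP pose, the force, the opening and the grip force at its end, in the units of the state.
- manip.get_obs(): the state, without advancing time (a new reading comes with each control period).
- camera(name): name is "side" or "top"; returns a dict with "pixels" (480x640x3 uint8, red, green, blue), "fx", "fy", "cx", "cy" (pixels), "origin" and "rotation" of the camera in the world. Camera axes: x right, y down, z forward; pixel columns grow to the right and rows downward; lengths in mm; the calibration is good to about 2 mm. A picture is of the moment at which its call begins. There is no depth.
- manip.sign_off(): hands the job in; it is judged then, once.
The state is a dict: "time_s": time; "joint_pos": joint angles; "joint_vel": joint speeds; "tau": joint torques, N m; "ee_pos": TCP position; "orientation": TCP orientation; "contact_force": force on the tool from outside, world axes, zero at the start; "moment": the same for the moment, N m; "width": opening from 0.0 (shut) to 1.0 (fully open); "grip_force": force on a finger pad.
Only numpy, scipy, OpenCV 4.12 (cv2) and the standard library are available. Lean on these libraries where they do the work, as an engineer would, in place of code of your own. Each camera call takes 0.05 s, during which the arm holds its last target. There are 200 camera calls.

## Working session

There is one attempt and no reset: what is moved stays moved. The work goes in short steps, Python scripts to look and compute and a shell command to move; the robot and the scene stay as the last step left them, time stands still between calls to the robot, and variables do not carry over. Pictures are saved under pics/ and viewed, at most 10 in all, crops included, and the job is handed in when it is done.

```bash
mkdir -p pics; cat > h.py <<'E'
import numpy as np, cv2
from workcell import manip, camera
def snap(n,f):
    c=camera(n); cv2.imwrite(f,c["pixels"][:,:,::-1]); np.save(f+'.npy',c,allow_pickle=True); return c
def load(f): return np.load(f+'.npy',allow_pickle=True).item()
def ray(c,u,v):
    d=np.array(c["rotation"])@np.array([(u-c["cx"])/c["fx"],(v-c["cy"])/c["fy"],1.]); return np.array(c["origin"]),d/np.linalg.norm(d)
def onz(c,u,v,z):
    o,d=ray(c,u,v); return (o+d*(z-o[2])/d[2]).round(1)
def tri(c1,p1,c2,p2):
    o1,d1=ray(c1,*p1);o2,d2=ray(c2,*p2)
    s=np.linalg.lstsq(np.c_[d1,-d2],o2-o1,rcond=None)[0]; a=o1+s[0]*d1;b=o2+s[1]*d2
    return ((a+b)/2).round(1),np.linalg.norm(a-b).round(1)
def proj(c,p):
    q=np.array(c["rotation"]).T@(np.array(p)-np.array(c["origin"])); return (c["fx"]*q[0]/q[2]+c["cx"]).round(1),(c["fy"]*q[1]/q[2]+c["cy"]).round(1)
E
python3 - <<'E'
from h import *
for n in("top","side"):
    c=snap(n,f"pics/{n}1.png"); print(n,c["fx"],c["origin"],np.round(c["rotation"],3).tolist())
o=manip.get_obs(); print(o)
E
```

```text
top 515.9204069044694 [ 301.98778314    4.86054661 1601.73226836] [-2.137, 2.162, -0.158]
side 597.4512407797356 [ 224.8931863  1320.69031612 1271.41405966] [-0.253, 2.738, -1.315]
{'time_s': 0.1, 'joint_pos': array([-1.39710811e+00,  2.45751842e-01,  1.55893938e+00, -1.26899730e-05,
        1.33868720e+00, -1.74097231e-01]), 'joint_vel': array([ 1.26726017e-03, -1.09464256e-03, -1.56499103e-03,  1.02465704e-03,
        8.22764834e-04,  4.08360427e-06]), 'tau': array([ 3.57294830e-04, -4.30670035e+01, -3.27130187e+01, -8.19118009e-05,
        2.82338689e-03,  1.36856730e-05]), 'ee_pos': array([ 221.44404272, -610.56387139,  230.26023804]), 'orientation': array([-3.09245379e+00, -5.43246594e-01,  1.88103695e-05]), 'contact_force': array([ 0.38964045, -0.29659259, -1.08198652]), 'moment': array([-0.00430441,  0.01219263,  0.00306784]), 'grip_force': 0.0, 'width': 0.9991865657062723}
```

View pics/top1.png

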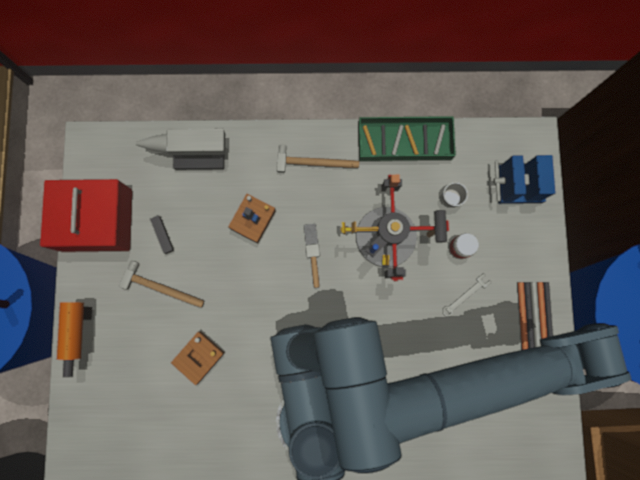

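View pics/side1.png

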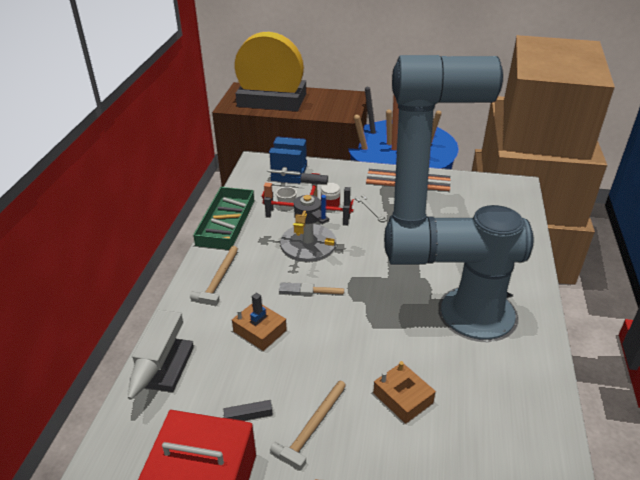

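```bash
sed -i 's/np.array(c\["rotation"\])/cv2.Rodrigues(np.array(c["rotation"]))[0]/' h.py; python3 - <<'E'
from h import *
t=cv2.imread('pics/top1.png');s=cv2.imread('pics/side1.png')
a=cv2.resize(t[165:290,320:480],(480,375),interpolation=2);b=cv2.resize(s[170:275,240:370],(0,0),fx=3,fy=3,interpolation=2)
d=cv2.resize(t[180:260,220:285],(0,0),fx=3,fy=3);e=cv2.resize(s[280:355,220:300],(0,0),fx=3,fy=3)
o=np.zeros((600,800,3),np.uint8)
o[:375,:480]=a; o[:240,490:490+195]=d; o[250:475,490:490+240]=e
cv2.imwrite('pics/crop1.png',o);
o=cv2.resize(s[170:275,240:370],(0,0),fx=5,fy=5,interpolation=2);cv2.imwrite('pics/crop2.png',o)
E
```

```text
(no output)
```

View pics/crop1.png

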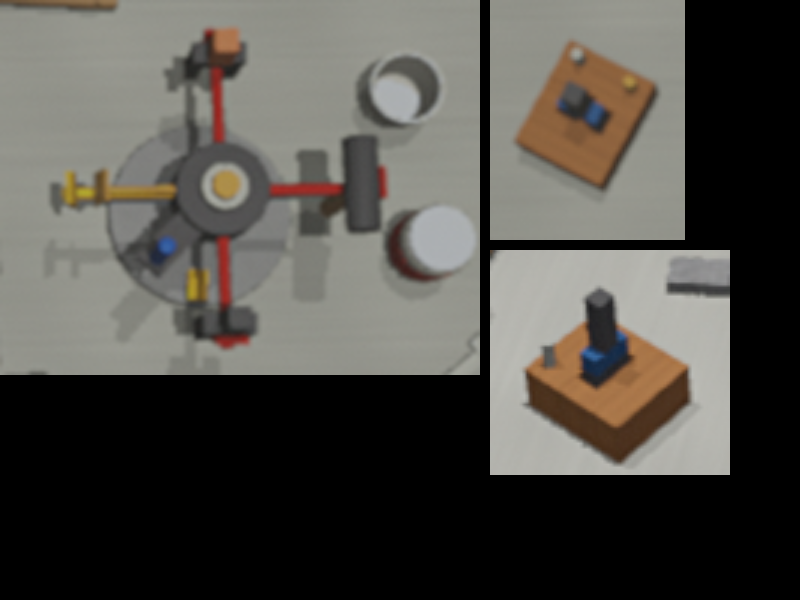

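View pics/crop2.png

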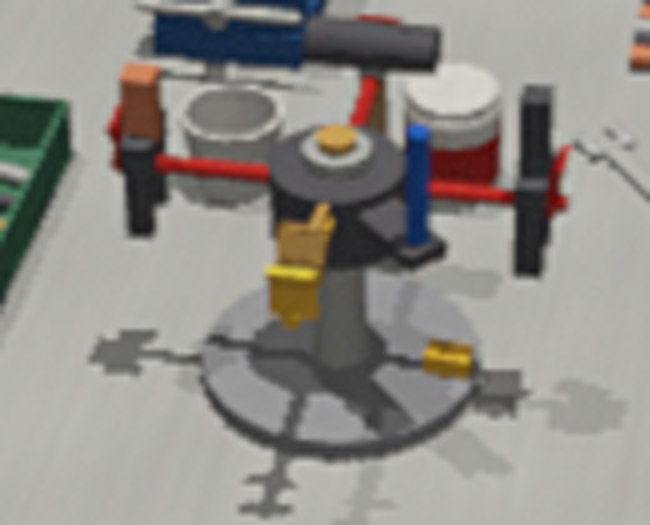

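```bash
python3 - <<'E'
from h import *
t=load('pics/top1.png');s=load('pics/side1.png')
print('hub',onz(t,395.3,226.3,200),'peg',onz(t,375.3,247,248),onz(s,323.6,196,248),tri(t,(375.3,247),s,(323.6,196)))
print('lip',onz(t,343.5,227.7,190))
print('shank',onz(t,248.3,210.7,142),onz(s,256.7,294.5,142),tri(t,(248.3,210.7),s,(256.7,294.5)))
# block top: wood mask contour
for c,n,z,roi in((t,'top',50,(190,250,225,280)),(s,'side',50,(300,350,225,295))):
    hsv=cv2.cvtColor(c['pixels'],cv2.COLOR_RGB2HSV); r=roi
    for vmin in (110,):
        m=cv2.inRange(hsv,(5,90,vmin),(20,255,255))[r[0]:r[1],r[2]:r[3]]
        m=cv2.morphologyEx(m,cv2.MORPH_CLOSE,np.ones((15,15)))
        k=max(cv2.findContours(m,0,1)[0],key=cv2.contourArea)
        b=cv2.boxPoints(cv2.minAreaRect(k))+[r[2],r[0]]
        P=[onz(c,u,v,z)[:2] for u,v in b]; print(n,b.round(1).tolist(),np.array(P).tolist(),np.mean(P,0))
# pins (top crop): 
for u,v in((577,56),(629,83)): print('pin',onz(t,(u-490)/3+220,v/3+180,80))
E
```

```text
hub [ 553.2 -227.9  200. ] peg [ 489.5 -165.   248. ] [ 488.2 -161.9  248. ] (array([ 489.3, -165.3,  245.7]), np.float64(1.0))
lip [552.7 -85.4 190. ]
shank [614.2 185.2 142. ] [612.3 186.3 142. ] (array([613.5, 185.2, 141. ]), np.float64(1.7))
top [[221.3, 225.5], [247.6, 186.1], [281.3, 208.5], [255.0, 248.0]] [[588.6, 278.6], [711.4, 199.1], [639.5, 95.3], [518.1, 175.5]] [614.4   187.125]
side [[224.5, 319.4], [259.9, 288.9], [285.6, 318.7], [250.3, 349.3]] [[707.1, 208.5], [640.9, 68.7], [537.5, 175.2], [605.6, 302.3]] [622.775 188.675]
pin [664.5 190.9  80. ]
pin [636.1 138.6  80. ]
```

The side and top pictures show two wooden blocks: top px (252,218) with the fork in it, and top px (198,357), which is empty. The one at (252,218) is farther right, so that is the block to use (confirmed in the crop). The hub is at px (395,226), the peg at (375,247) and the yellow hook lip at (343,228).

```bash
cat > need.py <<'E'
import sys; from h import *
def st():
    o=manip.get_obs(); R=cv2.Rodrigues(o['orientation'])[0]
    print('t',round(o['time_s'],2),'p',o['ee_pos'].round(1),'yaw',np.degrees(np.arctan2(R[1,0],R[0,0])).round(1),'tilt',np.degrees(np.arccos(-R[2,2])).round(2),'F',o['contact_force'].round(1),'w',round(o['width'],3),'g',round(o['grip_force'],1),'j',o['joint_pos'].round(2)); return o,R
if __name__=='__main__':
    o,R=st()
    if len(sys.argv)>1:
        a=list(map(float,sys.argv[1:])); y=np.degrees(np.arctan2(R[1,0],R[0,0]))
        print('shift mm',(R.T@(np.array(a[:3])-o['ee_pos'])).round(1),'roll',round((y-a[3]+180)%360-180,1))
E
python3 -m crank '[[[0.05,-0.04,-0.07],-8,-1],[[0.08,-0.07,-0.07],-16,-1],[[0.14,-0.11,-0.07],-25,-1],[[0.18,-0.14,-0.07],-25,-1],[[0.22,-0.17,-0.07],-25,-1]]' 60; python3 need.py 510 -144 300 45
```

```text
time_s: 0.6
ee_pos: [343.8, -415.9, 299.9]
orientation: [2.903, 1.2, 0.0]
contact_force: [1.3, -0.3, 0.6]
width: 0.143
grip_force: 0.0
t 0.6 p [ 343.8 -415.9  299.9] yaw 44.9 tilt 0.02 F [ 1.3 -0.3  0.6] w 0.143 g 0.0 j [-1.09 -0.07  1.77  0.    1.44 -0.3 ]
shift mm [ 3.096e+02 -7.530e+01 -1.000e-01] roll -0.1
```

```bash
python3 -m crank '[[[0.05,-0.012,0],0,-1],[[0.1,-0.024,0],0,-1],[[0.15,-0.036,0],0,-1],[[0.2,-0.048,0],0,-1],[[0.25,-0.06,0],0,-1]]' >/dev/null;python3 -m crank '[[[0.0,0,0],0,-1],[[0,0,0],0,-1]]' >/dev/null; python3 need.py 510 -144 300 45
```

```text
t 1.3 p [ 474.3 -203.6  299.4] yaw 45.1 tilt 0.04 F [-0.2 -0.7 -0.4] w 0.0 g 0.0 j [-0.63 -0.12  1.82 -0.    1.45  0.16]
shift mm [ 67.4 -16.8  -0.6] roll 0.1
```

```bash
python3 -m crank '[[[0.034,-0.009,0],0,-1],[[0.067,-0.017,0],0,-1],[[0.067,-0.017,0],0,-1],[[0.067,-0.017,0],0,-1]]' >/dev/null; python3 -m crank '[[[0,0,0.045],0,-1],[[0,0,0.09],0,-1],[[0,0,0.09],0,-1],[[0,0,0.09],0,-1]]' >/dev/null; python3 need.py 510 -144 210 45;  python3 -c "
from h import *
c=snap('top','pics/t2.png');s=snap('side','pics/s2.png')
a=cv2.resize(c['pixels'][165:290,320:480,::-1],(640,500));b=s['pixels'][150:270,240:380,::-1];cv2.imwrite('pics/v2.png',cv2.resize(b,(0,0),fx=4,fy=4))"
```

```text
t 2.1 p [ 509.  -146.5  210.1] yaw 44.8 tilt 0.06 F [ 1.2  0.2 -0.4] w 0.002 g 0.0 j [-0.49 -0.02  1.88 -0.    1.28  0.29]
shift mm [ 2.5 -1.   0.1] roll -0.2
```

View pics/v2.png

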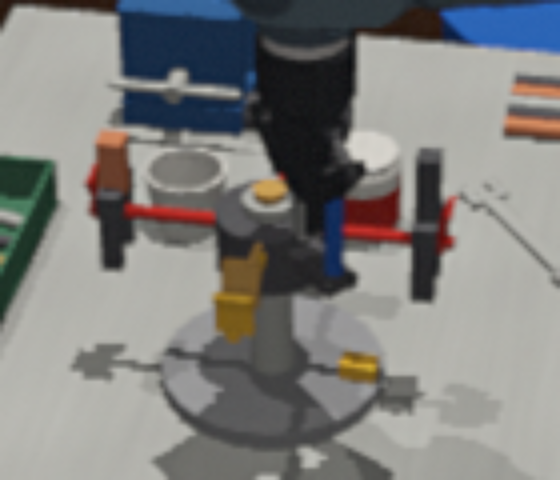

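```bash
python3 -m crank '[[[-0.003,0,0],0,-1],[[-0.006,0,0],0,-1],[[-0.008,0,0],0,-1],[[-0.010,0,0],0,-1],[[-0.012,0,0],0,-1]]' >/dev/null; python3 need.py; python3 -m crank '[[[-0.0025,-0.0005,0],-1.6,-1],[[-0.005,-0.0009,0],-3.2,-1],[[-0.0076,-0.0013,0],-4.8,-1],[[-0.0101,-0.0016,0],-6.4,-1],[[-0.0127,-0.0018,0],-8,-1]]' >/dev/null; python3 need.py
```

```text
t 2.7 p [ 502.6 -153.   211.2] yaw 44.9 tilt 0.3 F [5.  6.2 2.7] w 0.001 g 3.8 j [-0.51 -0.03  1.9   0.    1.27  0.27]
t 3.2 p [ 492.7 -161.   211.2] yaw 53.0 tilt 0.35 F [6.9 3.3 1.4] w 0.0 g 3.7 j [-0.54 -0.05  1.91  0.    1.27  0.11]
```

```bash
cat > guard.py <<'E'
import sys; from need import *
o,R=st(); f=np.hypot(*o['contact_force'][:2]); hub=np.array([553,-228])
d=o['ee_pos'][:2]-hub; print('  F',f.round(1),'radius',np.hypot(*d).round(1),'ang',np.degrees(np.arctan2(d[1],d[0])).round(1)%360)
sys.exit(f>float(sys.argv[1]))
E
python3 -m crank '[[[-0.0032,-0.0006,0],-2,-1],[[-0.0063,-0.0011,0],-4,-1],[[-0.0095,-0.0015,0],-6,-1],[[-0.0127,-0.0018,0],-8,-1],[[-0.0159,-0.0019,0],-10,-1]]' >/dev/null; python3 guard.py 13 &&
python3 -m crank '[[[-0.0032,-0.0006,0],-2,-1],[[-0.0063,-0.0011,0],-4,-1],[[-0.0095,-0.0015,0],-6,-1],[[-0.0127,-0.0018,0],-8,-1],[[-0.0159,-0.0019,0],-10,-1]]' >/dev/null; python3 guard.py 13 &&
python3 -m crank '[[[-0.0032,-0.0006,0],-2,-1],[[-0.0063,-0.0011,0],-4,-1],[[-0.0095,-0.0015,0],-6,-1],[[-0.0127,-0.0018,0],-8,-1],[[-0.0159,-0.0019,0],-10,-1]]' >/dev/null; python3 guard.py 13 &&
python3 -m crank '[[[-0.0032,-0.0006,0],-2,-1],[[-0.0063,-0.0011,0],-4,-1],[[-0.0095,-0.0015,0],-6,-1],[[-0.0127,-0.0018,0],-8,-1],[[-0.0159,-0.0019,0],-10,-1]]' >/dev/null; python3 guard.py 13
```

```text
t 3.7 p [ 481.8 -172.6  211.3] yaw 63.0 tilt 0.4 F [8.2 4.5 0.1] w 0.0 g 3.6 j [-0.57 -0.07  1.93  0.    1.27 -0.1 ]
  F 9.4 radius 90.2 ang 142.1
t 3.7 p [ 481.8 -172.6  211.3] yaw 63.0 tilt 0.4 F [8.2 4.5 0.1] w 0.0 g 3.6 j [-0.57 -0.07  1.93  0.    1.27 -0.1 ]
  F 9.4 radius 90.2 ang 142.1
t 3.7 p [ 481.8 -172.6  211.3] yaw 63.0 tilt 0.4 F [8.2 4.5 0.1] w 0.0 g 3.6 j [-0.57 -0.07  1.93  0.    1.27 -0.1 ]
  F 9.4 radius 90.2 ang 142.1
t 3.7 p [ 481.8 -172.6  211.3] yaw 63.0 tilt 0.4 F [8.2 4.5 0.1] w 0.0 g 3.6 j [-0.57 -0.07  1.93  0.    1.27 -0.1 ]
  F 9.4 radius 90.2 ang 142.1False
False
False
False
```

```bash
sed -i 's/sys.exit(f>float(sys.argv\[1\]))/sys.exit(int(f>float(sys.argv[1])))/' guard.py
python3 -m crank '[[[-0.0032,-0.0006,0],-2,-1],[[-0.0063,-0.0011,0],-4,-1],[[-0.0095,-0.0015,0],-6,-1],[[-0.0127,-0.0018,0],-8,-1],[[-0.0159,-0.0019,0],-10,-1]]' >/dev/null; python3 guard.py 13 &&
python3 -m crank '[[[-0.0032,-0.0006,0],-2,-1],[[-0.0063,-0.0011,0],-4,-1],[[-0.0095,-0.0015,0],-6,-1],[[-0.0127,-0.0018,0],-8,-1],[[-0.0159,-0.0019,0],-10,-1]]' >/dev/null; python3 guard.py 13 &&
python3 -m crank '[[[-0.0032,-0.0006,0],-2,-1],[[-0.0063,-0.0011,0],-4,-1],[[-0.0095,-0.0015,0],-6,-1],[[-0.0127,-0.0018,0],-8,-1],[[-0.0159,-0.0019,0],-10,-1]]' >/dev/null; python3 guard.py 13
```

```text
t 4.2 p [ 472.7 -185.6  211.3] yaw 73.0 tilt 0.36 F [7.9 5.2 1.8] w 0.003 g 3.6 j [-0.6  -0.08  1.94  0.    1.28 -0.31]
  F 9.4 radius 90.8 ang 152.2
t 4.7 p [ 466.  -200.   211.2] yaw 83.0 tilt 0.32 F [5.5 6.2 3.3] w -0.001 g 3.6 j [-0.63 -0.08  1.94  0.    1.28 -0.51]
  F 8.3 radius 91.4 ang 162.1
t 5.2 p [ 461.6 -215.2  211. ] yaw 93.0 tilt 0.25 F [3.6 7.8 3.8] w -0.003 g 3.6 j [-0.66 -0.07  1.93  0.    1.28 -0.72]
  F 8.6 radius 92.3 ang 172.0
```

```bash

python3 -m crank '[[[-0.0032,-0.0006,0],-2,-1],[[-0.0063,-0.0011,0],-4,-1],[[-0.0095,-0.0015,0],-6,-1],[[-0.0127,-0.0018,0],-8,-1],[[-0.0159,-0.0019,0],-10,-1]]' >/dev/null; python3 guard.py 11.5 &&
python3 -m crank '[[[-0.0013,-0.0003,0],-0.8,-1],[[-0.0027,-0.0005,0],-1.7,-1],[[-0.0039,-0.0008,0],-2.5,-1]]' >/dev/null&& python3 guard.py 11.5 &&
python3 -m crank '[[[-0.0013,-0.0003,0],-0.8,-1],[[-0.0027,-0.0005,0],-1.7,-1],[[-0.0039,-0.0008,0],-2.5,-1]]' >/dev/null&& python3 guard.py 11.5 &&
python3 -m crank '[[[-0.0013,-0.0003,0],-0.8,-1],[[-0.0027,-0.0005,0],-1.7,-1],[[-0.0039,-0.0008,0],-2.5,-1]]' >/dev/null&& python3 guard.py 11.5 &&
python3 -m crank '[[[-0.0013,-0.0003,0],-0.8,-1],[[-0.0027,-0.0005,0],-1.7,-1],[[-0.0039,-0.0008,0],-2.5,-1]]' >/dev/null&& python3 guard.py 11.5 &&
python3 -m crank '[[[-0.0013,-0.0003,0],-0.8,-1],[[-0.0027,-0.0005,0],-1.7,-1],[[-0.0039,-0.0008,0],-2.5,-1]]' >/dev/null&& python3 guard.py 11.5 &&
python3 -m crank '[[[-0.0013,-0.0003,0],-0.8,-1],[[-0.0027,-0.0005,0],-1.7,-1],[[-0.0039,-0.0008,0],-2.5,-1]]' >/dev/null&& python3 guard.py 11.5
```

```text
t 5.7 p [ 460.2 -231.   210.8] yaw 103.0 tilt 0.22 F [3.4 7.3 4.1] w -0.002 g 3.6 j [-0.69 -0.06  1.92  0.    1.28 -0.92]
  F 8.1 radius 92.9 ang 181.9
t 6.0 p [ 460.1 -235.   210.7] yaw 105.5 tilt 0.21 F [1.2 8.2 3.5] w 0.003 g 3.5 j [-0.69 -0.05  1.91  0.    1.28 -0.97]
  F 8.2 radius 93.2 ang 184.3
t 6.3 p [ 460.3 -238.9  210.7] yaw 108.0 tilt 0.2 F [0.4 7.6 3.6] w 0.0 g 3.4 j [-0.7  -0.05  1.91  0.    1.28 -1.01]
  F 7.6 radius 93.3 ang 186.7
t 6.6 p [ 460.6 -242.8  210.5] yaw 110.5 tilt 0.2 F [0.1 8.1 4.8] w -0.0 g 3.5 j [-0.7  -0.04  1.9   0.    1.28 -1.06]
  F 8.1 radius 93.6 ang 189.1
t 6.9 p [ 461.1 -246.7  210.5] yaw 113.0 tilt 0.2 F [0.1 7.6 2.9] w -0.002 g 3.5 j [-0.71 -0.03  1.9   0.    1.28 -1.11]
  F 7.6 radius 93.8 ang 191.5
t 7.2 p [ 461.8 -250.6  210.4] yaw 115.5 tilt 0.2 F [-0.3  6.9  3.5] w 0.0 g 3.5 j [-0.71 -0.03  1.89  0.    1.28 -1.16]
  F 6.9 radius 94.0 ang 193.9
t 7.5 p [ 462.6 -254.4  210.3] yaw 118.0 tilt 0.2 F [-1.3  7.7  3.2] w -0.001 g 3.5 j [-0.72 -0.02  1.89  0.    1.28 -1.21]
  F 7.8 radius 94.2 ang 196.3
```

```bash

python3 -m crank '[[[-0.0013,-0.0003,0],-0.8,-1],[[-0.0027,-0.0005,0],-1.7,-1],[[-0.0039,-0.0008,0],-2.5,-1]]' >/dev/null&& python3 guard.py 11.5 &&
python3 -m crank '[[[-0.0013,-0.0003,0],-0.8,-1],[[-0.0027,-0.0005,0],-1.7,-1],[[-0.0039,-0.0008,0],-2.5,-1]]' >/dev/null&& python3 guard.py 11.5 &&
python3 -m crank '[[[-0.0013,-0.0003,0],-0.8,-1],[[-0.0027,-0.0005,0],-1.7,-1],[[-0.0039,-0.0008,0],-2.5,-1]]' >/dev/null&& python3 guard.py 11.5 &&
python3 -m crank '[[[-0.0013,-0.0003,0],-0.8,-1],[[-0.0027,-0.0005,0],-1.7,-1],[[-0.0039,-0.0008,0],-2.5,-1]]' >/dev/null&& python3 guard.py 11.5 &&
python3 -m crank '[[[-0.0013,-0.0003,0],-0.8,-1],[[-0.0027,-0.0005,0],-1.7,-1],[[-0.0039,-0.0008,0],-2.5,-1]]' >/dev/null&& python3 guard.py 11.5 &&
python3 -m crank '[[[-0.0013,-0.0003,0],-0.8,-1],[[-0.0027,-0.0005,0],-1.7,-1],[[-0.0039,-0.0008,0],-2.5,-1]]' >/dev/null&& python3 guard.py 11.5 &&
python3 -m crank '[[[-0.0013,-0.0003,0],-0.8,-1],[[-0.0027,-0.0005,0],-1.7,-1],[[-0.0039,-0.0008,0],-2.5,-1]]' >/dev/null&& python3 guard.py 11.5 &&
python3 -m crank '[[[-0.0013,-0.0003,0],-0.8,-1],[[-0.0027,-0.0005,0],-1.7,-1],[[-0.0039,-0.0008,0],-2.5,-1]]' >/dev/null&& python3 guard.py 11.5 &&
python3 -m crank '[[[-0.0013,-0.0003,0],-0.8,-1],[[-0.0027,-0.0005,0],-1.7,-1],[[-0.0039,-0.0008,0],-2.5,-1]]' >/dev/null&& python3 guard.py 11.5
```

```text
t 7.8 p [ 463.7 -258.3  210.3] yaw 120.5 tilt 0.21 F [-0.6  8.2  4.3] w -0.0 g 3.5 j [-0.72 -0.01  1.88  0.    1.28 -1.26]
  F 8.3 radius 94.3 ang 198.7
t 8.1 p [ 464.9 -262.   210.3] yaw 123.0 tilt 0.21 F [-0.   7.5  4.4] w -0.002 g 3.5 j [-0.73 -0.01  1.87  0.    1.28 -1.3 ]
  F 7.5 radius 94.4 ang 201.1
t 8.4 p [ 466.3 -265.8  210.4] yaw 125.5 tilt 0.2 F [-1.1  7.2  4.4] w -0.001 g 3.5 j [-0.73  0.    1.86  0.    1.28 -1.35]
  F 7.3 radius 94.5 ang 203.5
t 8.7 p [ 467.7 -269.5  210.2] yaw 128.0 tilt 0.21 F [-2.   7.4  3.9] w 0.003 g 3.5 j [-0.73  0.01  1.86  0.    1.28 -1.4 ]
  F 7.6 radius 94.8 ang 205.9
t 9.0 p [ 469.4 -273.1  210.3] yaw 130.5 tilt 0.21 F [-1.9  7.9  4. ] w -0.003 g 3.5 j [-0.74  0.02  1.85  0.    1.28 -1.44]
  F 8.1 radius 94.9 ang 208.3
t 9.3 p [ 471.3 -276.6  210.3] yaw 133.0 tilt 0.21 F [-2.9  6.5  5. ] w -0.002 g 3.5 j [-0.74  0.02  1.84  0.    1.28 -1.49]
  F 7.1 radius 95.1 ang 210.7
t 9.6 p [ 471.3 -277.3  210.2] yaw 135.6 tilt 0.78 F [-16.   21.3  16.1] w -0.004 g 13.1 j [-0.74  0.03  1.83  0.    1.29 -1.54]
  F 26.6 radius 95.5 ang 211.1
```

```bash
python3 -m crank '[[[0.0018,0.0,0],0,-1],[[0.0018,0,0],0,-1],[[0.0018,0,0],0,-1],[[0.0018,0,0],0,-1]]' >/dev/null; python3 guard.py 11.5
```

```text
t 10.0 p [ 471.2 -277.4  210.2] yaw 135.5 tilt 0.44 F [-7.4 12.5  6.9] w 0.004 g 6.9 j [-0.74  0.03  1.84  0.    1.28 -1.54]
  F 14.5 radius 95.5 ang 211.1
```

```bash
python3 -m crank '[[[-0.0007,0.0,0],0,-1],[[-0.0007,0,0],0,-1],[[-0.0007,0,0],0,-1],[[-0.0007,0,0],0,-1]]' >/dev/null; python3 guard.py 11.5; python3 -m crank '[[[0.0015,0.0,0],0,-1],[[0.004,0,0],0,-1],[[0.02,0,0],0,-1],[[0.02,0,-0.05],0,-1],[[0.02,0,-0.1],0,-1]]' >/dev/null; python3 need.py 613 185 300 149
```

```text
t 10.4 p [ 471.2 -277.3  210.2] yaw 135.5 tilt 0.56 F [-9.8 14.5 10.1] w 0.0 g 8.6 j [-0.74  0.03  1.84  0.    1.29 -1.54]
  F 17.5 radius 95.5 ang 211.1
t 10.9 p [ 457.1 -265.6  308.6] yaw 135.4 tilt 0.3 F [ 1.2 -1.2  0.8] w -0.001 g 0.0 j [-0.74 -0.1   1.78 -0.    1.47 -1.53]
shift mm [205.2 430.3   9.4] roll -13.6
```

```bash
python3 -m crank '[[[0.02,0.042,0],-3,0],[[0.04,0.084,0],-6,0],[[0.06,0.126,0],-9,0],[[0.08,0.168,0],-13.6,0],[[0.1,0.21,0.0],-13.6,0]]' >/dev/null;python3 -m crank '[[[0,0,0],0,0]]' >/dev/null; python3 need.py 613 185 250 149; python3 -c "
from h import *
c=snap('top','pics/t3.png');s=snap('side','pics/s3.png')
a=cv2.resize(c['pixels'][165:290,310:470,::-1],(480,375),interpolation=2);b=cv2.resize(s['pixels'][180:270,250:370,::-1],(0,0),fx=4,fy=4,interpolation=2)[:,:320]
o=np.zeros((375,800,3),np.uint8);o[:,:480]=a;o[:360,480:]=b;cv2.imwrite('pics/v3.png',o)"
```

```text
t 11.5 p [535.6 -42.6 310. ] yaw 149.4 tilt 0.07 F [-0.6 -0.7 -0.1] w 0.5 g 0.0 j [-0.29 -0.08  1.76  0.    1.46 -1.33]
shift mm [ 49.3 235.3  60.2] roll 0.4
```

View pics/v3.png

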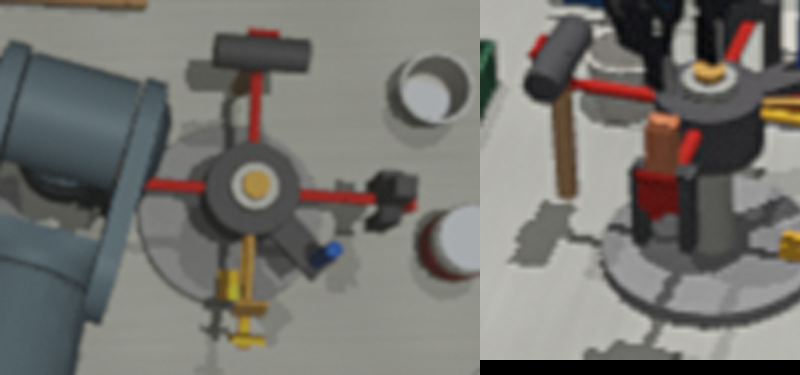

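```bash
python3 - <<'E'
from h import *
t1=load('pics/top1.png');t3=load('pics/t3.png')
def cen(c,lo,hi,r):
    hsv=cv2.cvtColor(c['pixels'],cv2.COLOR_RGB2HSV); m=cv2.inRange(hsv,lo,hi)[r[0]:r[1],r[2]:r[3]]
    v,u=np.nonzero(m); return u.mean()+r[2],v.mean()+r[0],len(u)
p1=cen(t1,(105,120,60),(125,255,255),(235,255,365,385)); p3=cen(t3,(105,120,60),(125,255,255),(240,256,412,430))
print(p1,p3)
# peg visible blob incl. side: use mid-height ~ 240
P1=onz(t1,*p1[:2],240);P3=onz(t3,*p3[:2],240);print('peg',P1,P3)
hub=[onz(t,310+0,0,0) for t in()]
h=[cen(t,(12,90,120),(25,255,255),(217,237,386,406)) for t in(t1,t3)];print('cap',h,[onz(t,*q[:2],210) for t,q in zip((t1,t3),h)])
hb=onz(t1,*h[0][:2],210)[:2]
for P in(P1,P3): d=P[:2]-hb; print(np.hypot(*d),np.degrees(np.arctan2(d[1],d[0]))%360)
# hook rows
hsv=cv2.cvtColor(t3['pixels'],cv2.COLOR_RGB2HSV)
m=cv2.inRange(hsv,(12,110,60),(32,255,255))
for v in range(243,283):
    u=np.nonzero(m[v,375:408])[0]
    if len(u): print(v,u.min()+375,u.max()+375,hsv[v,int(u.mean())+375],end=' | ')
E
```

```text
(np.float64(374.7931034482759), np.float64(246.72413793103448), 29) (np.float64(420.39130434782606), np.float64(248.08695652173913), 23)
peg [ 491.4 -164.6  240. ] [ 486.3 -286.2  240. ]
cap [(np.float64(394.859375), np.float64(225.984375), 64), (np.float64(394.859375), np.float64(225.984375), 64)] [array([ 552.3, -225.1,  210. ]), array([ 552.3, -225.1,  210. ])]
85.84322920300701 135.18878277487315
89.94003557926798 222.7922080827404
243 392 393 [ 17 116  99] | 244 390 394 [ 19 162 126] | 245 390 394 [ 20 163 130] | 246 391 394 [ 19 165 130] | 247 391 394 [ 20 164 131] | 248 391 394 [ 19 162 132] | 249 391 394 [ 19 164 132] | 250 391 394 [ 19 165 133] | 251 391 393 [ 19 170 132] | 252 390 393 [ 20 172 126] | 253 390 393 [ 20 171 128] | 254 390 393 [ 20 171 130] | 255 383 393 [ 23 149 154] | 256 383 393 [ 23 187 166] | 257 383 393 [ 23 187 168] | 258 383 393 [ 24 185 167] | 259 383 393 [ 25 179 165] | 260 383 393 [ 28 175 162] | 261 383 393 [ 29 172 163] | 262 383 393 [ 29 171 164] | 263 382 393 [ 29 183 167] | 264 383 393 [ 28 157 153] | 265 387 394 [ 19 152 139] | 266 389 398 [ 18 149 135] | 267 388 398 [ 18 147 109] | 268 388 397 [ 17 139  99] | 269 388 397 [ 18 146  98] | 270 390 392 [ 21 180 129] | 271 390 392 [ 22 200 162] | 272 390 392 [ 24 201 169] | 273 390 392 [ 26 198 169] | 274 390 392 [ 26 196 168] | 275 389 392 [ 23 183 149] | 276 388 392 [ 22 187 123] | 277 387 397 [ 23 187 134] | 278 387 397 [ 25 193 164] | 279 388 397 [ 24 178 165] | 280 390 392 [ 22 161 154] |
```

```bash
python3 - <<'E'
from h import *
t=load('pics/t3.png')
a=onz(t,392.4,246.5,162);b=onz(t,391.1,273,162);d=a-b;print(a,b,np.degrees(np.arctan2(-d[1],-d[0])))
for v,z in((276.5,192),(279.5,192),(278,188)):print('lip',onz(t,392,v,z),onz(t,386.5,v,z)[1],onz(t,397.5,v,z)[1])
for v in(265.5,266,269.5):print('keeper',onz(t,393,v,202),onz(t,393,v,180), onz(t,387.5,v,190)[1],onz(t,398.5,v,190)[1])
E
python3 -m crank '[[[0.01,0.047,0.01],0,0],[[0.02,0.094,0.02],0,0],[[0.03,0.141,0.03],0,0],[[0.04,0.188,0.045],0,0],[[0.049,0.235,0.06],0,0]]' >/dev/null;python3 -m crank '[[[0,0,0],0,0]]' >/dev/null; python3 need.py 613.5 185.3 170 149
```

```text
[ 502.3 -224.   162. ] [ 427.4 -217.9  162. ] 175.34399750761887
lip [ 415.2 -215.4  192. ] -200.3 -230.4
lip [ 407.  -215.1  192. ] -200.0 -230.1
lip [ 411.4 -215.8  188. ] -200.7 -230.9
keeper [ 444.4 -217.5  202. ] [ 446.6 -221.   180. ] -204.3 -234.6
keeper [ 443.  -217.5  202. ] [ 445.2 -221.   180. ] -204.3 -234.5
keeper [ 433.4 -217.2  202. ] [ 435.5 -220.7  180. ] -203.9 -234.2
t 12.2 p [613.2 181.9 246.3] yaw 149.2 tilt 0.28 F [ 0.1 -1.5 -1.1] w 0.499 g 0.0 j [ 0.11  0.21  1.57  0.    1.37 -0.92]
shift mm [ 1.2  3.3 76.3] roll 0.2
```

```bash
python3 -m crank '[[[0.001,0.0033,0.035],0,0],[[0.001,0.0033,0.07],0,0],[[0.001,0.0033,0.1],0,0],[[0.001,0.0033,0.138],0,0],[[0.001,0.0033,0.138],0,0]]' >/dev/null; python3 need.py 613.5 185.3 108 149; python3 -m crank '[[[0,0,0],0,-1],[[0,0,0],0,-1],[[0,0,0],0,-1],[[0,0,0],0,-1],[[0,0,0],0,-1]]' 80 >/dev/null; python3 need.py;python3 -m crank '[[[0,0,0],0,-1],[[0,0,0],0,-1],[[0,0,0],0,-1]]'>/dev/null; python3 need.py
```

```text
t 12.7 p [610.7 180.1 106.1] yaw 148.9 tilt 0.65 F [-1.6 -0.5 -0.5] w 0.5 g 0.0 j [ 0.11  0.36  1.67 -0.    1.13 -0.92]
shift mm [ 0.3  5.9 -2. ] roll -0.1
t 13.2 p [615.8 182.6 114. ] yaw 149.0 tilt 0.21 F [ 0.3 -1.5  4.2] w 0.217 g 80.0 j [ 0.11  0.35  1.66 -0.    1.13 -0.92]
t 13.5 p [615.8 182.7 113.9] yaw 149.0 tilt 0.2 F [ 0.4 -1.8  6.7] w 0.224 g 80.3 j [ 0.11  0.35  1.66 -0.    1.13 -0.92]
```

```bash
python3 -m crank '[[[0,0,-0.01],0,-1],[[0,0,-0.03],0,-1],[[0,0,-0.06],0,-1],[[0,0,-0.09],0,-1],[[0,0,-0.12],0,-1]]' >/dev/null;  python3 -m crank '[[[0,0,-0.04],0,-1],[[0,0,-0.08],0,-1],[[0,0,-0.116],0,-1],[[0,0,-0.116],0,-1],[[0,0,-0.116],0,-1]]' >/dev/null; python3 need.py 410 -110 350 166;
```

```text
t 14.5 p [613.9 183.  347.1] yaw 149.0 tilt 0.08 F [-0.4 -0.1 -5.4] w 0.218 g 79.0 j [ 0.11  0.16  1.45  0.    1.54 -0.92]
shift mm [  24.1 -356.1   -2.8] roll -17.0
```

```bash
python3 -m crank '[[[0.003,-0.045,-0.003],-3,-1],[[0.006,-0.09,-0.003],-6,-1],[[0.009,-0.135,-0.003],-9,-1],[[0.012,-0.18,-0.003],-12,-1],[[0.015,-0.225,-0.003],-17,-1]]' >/dev/null;  python3 -m crank '[[[0,0,0],0,-1]]' >/dev/null; python3 need.py 426 -218 350 176
```

```text
t 15.1 p [482.4  -5.1 347.1] yaw 165.8 tilt 0.39 F [ 0.2 -0.6 -3.8] w 0.214 g 80.0 j [-0.25 -0.23  1.83 -0.    1.55 -1.57]
shift mm [   2.5 -220.2   -2.6] roll -10.2
```

```bash
python3 -m crank '[[[0.0,-0.04,-0.003],-2,-1],[[0.001,-0.08,-0.003],-4,-1],[[0.002,-0.12,-0.003],-6,-1],[[0.002,-0.16,-0.003],-8,-1],[[0.002,-0.19,-0.003],-10,-1]]' >/dev/null;  python3 -m crank '[[[0,0,0],0,-1],[[0,0,0],0,-1]]' >/dev/null; python3 need.py 426 -218 320 176
```

```text
t 15.8 p [ 437.4 -185.8  351.2] yaw 175.9 tilt 0.3 F [-1.   1.2 -4. ] w 0.222 g 80.7 j [-0.64 -0.25  1.84  0.    1.56 -2.14]
shift mm [  9.  -33.1  31.1] roll -0.1
```

```bash
python3 -m crank '[[[0.004,-0.016,0.01],0,-1],[[0.009,-0.033,0.02],0,-1],[[0.009,-0.033,0.031],0,-1],[[0.009,-0.033,0.031],0,-1],[[0.009,-0.033,0.031],0,-1]]' >/dev/null; python3 need.py 426 -218 320 176;python3 -c "
from h import *
c=snap('top','pics/t4.png');s=snap('side','pics/s4.png')
a=cv2.resize(c['pixels'][200:320,330:450,::-1],(360,360),interpolation=2);b=cv2.resize(s['pixels'][130:260,280:390,::-1],(0,0),fx=4,fy=4,interpolation=2)
o=np.zeros((520,800,3),np.uint8);o[:360,:360]=a;o[:,360:]=b;cv2.imwrite('pics/v4.png',o)"
```

```text
t 16.3 p [ 426.9 -217.3  322.3] yaw 176.1 tilt 0.09 F [ 0.3  0.3 -3.8] w 0.218 g 80.6 j [-0.71 -0.23  1.87  0.    1.5  -2.21]
shift mm [ 0.9 -0.7  2.3] roll 0.1
```

View pics/v4.png

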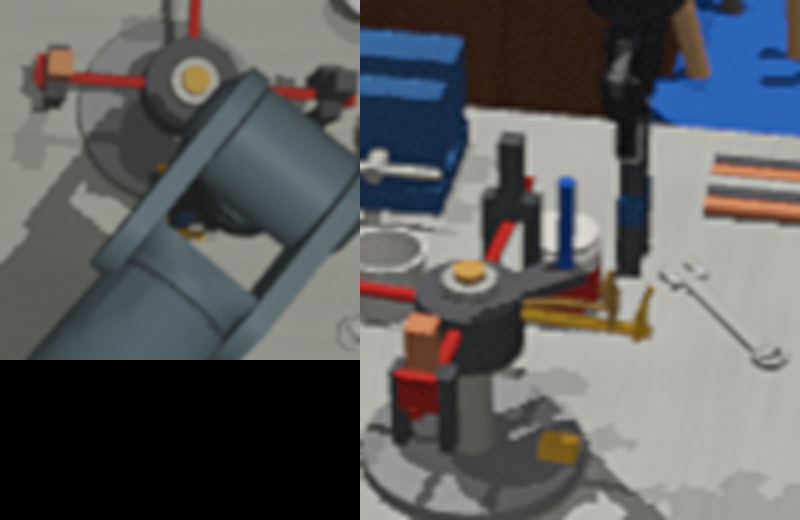

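```bash
python3 - <<'E'
from h import *
s=load('pics/s4.png'); p=s['pixels']
hsv=cv2.cvtColor(p,cv2.COLOR_RGB2HSV)
for v in (180,184,188,191,194,196,197,198,199):
    u=np.nonzero(p[v,335:360].max(1)<95)[0]+335; print('fork',v,u.min(),u.max(),u.mean().round(2))
m=cv2.inRange(hsv,(12,110,50),(32,255,255))
for v in range(196,217):
    u=np.nonzero(m[v,318:362])[0]+318; print(v,u.tolist() if len(u)<16 else (u.min(),u.max()))
for x in(423,426,429): print(x,'tinebot front',proj(s,(x,-217.3+22,220)),'yoke',proj(s,(x,-195.3,277)),'seat',proj(s,(x,-217.9,164)))
print('lip in', [proj(s,(415.8,-217.9+dy,z)) for dy,z in((15,164),(-15,164),(15,178))],'kp',[proj(s,(432.8,-217.9+15,175))])
E
```

```text
fork 180 345 352 348.5
fork 184 344 351 347.5
fork 188 344 351 347.5
fork 191 344 351 347.5
fork 194 344 349 346.5
fork 196 344 349 346.5
fork 197 335 349 344.86
fork 198 335 349 342.25
fork 199 335 338 336.5
196 []
197 []
198 [342]
199 [342]
200 [340, 341, 342]
201 [340, 341, 342, 343]
202 [340, 341, 342, 343, 352]
203 [340, 341, 342, 343, 352]
204 [321, 322, 323, 324, 325, 326, 327, 328, 329, 330, 341, 342, 343, 351]
205 (np.int64(320), np.int64(351))
206 (np.int64(320), np.int64(351))
207 [320, 321, 322, 323, 324, 325, 326, 327, 328, 329, 342, 343, 350]
208 (np.int64(320), np.int64(350))
209 (np.int64(320), np.int64(350))
210 (np.int64(324), np.int64(350))
211 (np.int64(329), np.int64(351))
212 [341, 342, 343, 344, 345, 346, 347, 348, 349, 350, 351, 352]
213 [347, 348, 349, 350, 351]
214 [348, 349]
215 []
216 []
423 tinebot front (np.float64(346.2), np.float64(199.5)) yoke (np.float64(346.7), np.float64(184.0)) seat (np.float64(346.9), np.float64(210.1))
426 tinebot front (np.float64(345.3), np.float64(199.4)) yoke (np.float64(345.7), np.float64(183.9)) seat (np.float64(345.9), np.float64(210.0))
429 tinebot front (np.float64(344.3), np.float64(199.3)) yoke (np.float64(344.7), np.float64(183.8)) seat (np.float64(345.0), np.float64(209.9))
lip in [(np.float64(348.4), np.float64(213.1)), (np.float64(349.8), np.float64(207.6)), (np.float64(348.6), np.float64(209.4))] kp [(np.float64(343.2), np.float64(209.7))]
```

```bash
python3 -m crank '[[[-0.0025,0,0.007],0,-1],[[-0.0025,0,0.014],0,-1],[[-0.0025,0,0.021],0,-1],[[-0.0025,0,0.021],0,-1]]' >/dev/null; python3 need.py; python3 -m crank '[[[0,0,0.004],0,-1],[[0,0,0.008],0,-1],[[0,0,0.012],0,-1],[[0,0,0.016],0,-1],[[0,0,0.016],0,-1]]' >/dev/null; python3 need.py;  python3 -c "
from h import *
s=snap('side','pics/s5.png')
b=cv2.resize(s['pixels'][150:240,300:390,::-1],(0,0),fx=6,fy=6,interpolation=2);cv2.imwrite('pics/v5.png',b)"
```

```text
t 16.8 p [ 428.6 -218.2  300.1] yaw 176.0 tilt 0.18 F [-0.2  0.4 -4. ] w 0.219 g 80.8 j [-0.71 -0.21  1.9  -0.    1.46 -2.21]
t 17.3 p [ 429.4 -218.7  285.5] yaw 176.0 tilt 0.05 F [ 1.4  0.3 -4.8] w 0.219 g 80.8 j [-0.71 -0.21  1.92  0.    1.43 -2.21]
```

View pics/v5.png

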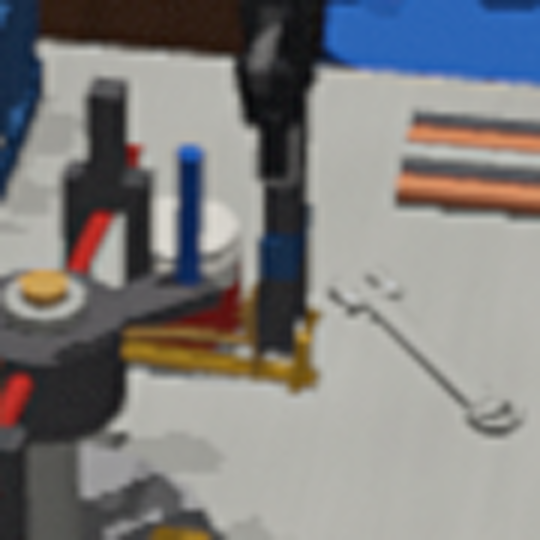

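```bash
cat > gz.py <<'E'
import sys; from need import *
o,R=st(); f=o['contact_force']; sys.exit(int(f[2]>float(sys.argv[1]) or np.hypot(f[0],f[1])>float(sys.argv[2])))
E
python3 -m crank '[[[0,0,0.003],0,-1],[[0,0,0.006],0,-1],[[0,0,0.009],0,-1],[[0,0,0.012],0,-1]]' >/dev/null; python3 gz.py 8 9 &&
python3 -m crank '[[[0,0,0.003],0,-1],[[0,0,0.006],0,-1],[[0,0,0.009],0,-1],[[0,0,0.012],0,-1]]' >/dev/null && python3 gz.py 8 9 &&
python3 -m crank '[[[0,0,0.003],0,-1],[[0,0,0.006],0,-1],[[0,0,0.009],0,-1],[[0,0,0.012],0,-1]]' >/dev/null && python3 gz.py 8 9 &&
python3 -m crank '[[[0,0,0.003],0,-1],[[0,0,0.006],0,-1],[[0,0,0.009],0,-1],[[0,0,0.012],0,-1]]' >/dev/null && python3 gz.py 8 9
```

```text
t 17.75 p [ 430.8 -219.3  277.3] yaw 176.0 tilt 0.34 F [0.8 1.7 7.7] w 0.219 g 82.1 j [-0.71 -0.2   1.93  0.    1.41 -2.21]
t 18.15 p [ 431.1 -219.8  264.3] yaw 176.0 tilt 0.43 F [4.6 0.6 7.4] w 0.216 g 82.2 j [-0.71 -0.19  1.94  0.    1.38 -2.21]
t 18.55 p [ 431.2 -220.1  252.4] yaw 176.0 tilt 0.44 F [ 5.4 -0.1  6.8] w 0.22 g 82.3 j [-0.71 -0.18  1.95  0.    1.36 -2.21]
t 18.95 p [ 431.2 -220.1  240.4] yaw 176.0 tilt 0.45 F [5.  0.1 6.2] w 0.22 g 82.2 j [-0.71 -0.17  1.97  0.    1.34 -2.21]
```

```bash

python3 -m crank '[[[-0.001,0,0.003],0,-1],[[-0.001,0,0.006],0,-1],[[-0.001,0,0.009],0,-1],[[-0.001,0,0.012],0,-1]]' >/dev/null; python3 gz.py 11 9 &&
python3 -m crank '[[[0,0,0.001],0,-1],[[0,0,0.002],0,-1],[[0,0,0.003],0,-1]]' >/dev/null && python3 gz.py 11 9 &&
python3 -m crank '[[[0,0,0.001],0,-1],[[0,0,0.002],0,-1]]' >/dev/null && python3 gz.py 11 9 &&
python3 -m crank '[[[0,0,0.001],0,-1],[[0,0,0.002],0,-1]]' >/dev/null && python3 gz.py 11 9 &&
python3 -m crank '[[[0,0,0.001],0,-1],[[0,0,0.002],0,-1]]' >/dev/null && python3 gz.py 11 9 &&
python3 -m crank '[[[0,0,0.001],0,-1],[[0,0,0.002],0,-1]]' >/dev/null && python3 gz.py 11 9 &&
python3 -m crank '[[[0,0,0.001],0,-1],[[0,0,0.002],0,-1]]' >/dev/null && python3 gz.py 11 9
```

```text
t 19.35 p [ 431.6 -220.   227.8] yaw 176.0 tilt 0.32 F [3.6 0.2 5.7] w 0.222 g 82.2 j [-0.71 -0.15  1.98  0.    1.31 -2.21]
t 19.65 p [ 431.6 -220.   224.9] yaw 176.0 tilt 0.31 F [ 2.8 -0.3  6.7] w 0.213 g 82.2 j [-0.71 -0.15  1.98  0.    1.31 -2.21]
t 19.85 p [ 431.6 -220.   222.9] yaw 176.0 tilt 0.31 F [3.8 0.5 5.1] w 0.22 g 82.2 j [-0.71 -0.15  1.98  0.    1.3  -2.21]
t 20.05 p [ 431.6 -220.   220.9] yaw 176.0 tilt 0.31 F [3.1 0.8 6.8] w 0.218 g 82.2 j [-0.71 -0.15  1.98  0.    1.3  -2.21]
t 20.25 p [ 431.6 -220.   218.8] yaw 176.0 tilt 0.31 F [ 3.4 -0.6  5.2] w 0.223 g 82.2 j [-0.71 -0.14  1.99  0.    1.29 -2.21]
t 20.45 p [ 431.6 -220.   216.9] yaw 176.0 tilt 0.31 F [4.3 1.1 5.3] w 0.218 g 82.2 j [-0.71 -0.14  1.99  0.    1.29 -2.21]
t 20.65 p [ 431.7 -220.   215.7] yaw 176.0 tilt 0.31 F [ 0.9  1.4 11.8] w 0.217 g 83.1 j [-0.71 -0.14  1.99  0.    1.29 -2.21]
```

```bash

python3 -m crank '[[[0,0,0.0007],0,-1],[[0,0,0.0007],0,-1],[[0,0,0.0007],0,-1]]' >/dev/null; python3 gz.py 17 9 ; python3 -m crank '[[[0,0,0],0,-0.4],[[0,0,0],0,-0.1],[[0,0,0],0,0.2],[[0,0,0],0,0.2]]'>/dev/null; python3 need.py;python3 -m crank '[[[0,0,-0.02],0,0.2],[[0,0,-0.06],0,0.2],[[0,0,-0.1],0,0.2],[[0.04,0,-0.14],0,0.2],[[0.08,0,-0.15],0,0.2]]'>/dev/null;  python3 -m crank '[[[-0.02,0.04,0],0,0.2],[[-0.02,0.08,0],0,0.2],[[-0.02,0.12,0],0,0.2],[[-0.02,0.16,0],0,0.2],[[-0.02,0.16,0],0,0.2]]'>/dev/null; python3 need.py;  python3 -c "
from h import *
c=snap('top','pics/t6.png');s=snap('side','pics/s6.png')
a=cv2.resize(c['pixels'][200:300,350:450,::-1],(400,400),interpolation=2);b=cv2.resize(s['pixels'][160:240,310:390,::-1],(400,400),interpolation=2)
cv2.imwrite('pics/v6.png',np.hstack([a,b]))"
```

```text
t 20.95 p [ 431.8 -220.1  215.6] yaw 176.0 tilt 0.32 F [ 1.   1.5 13. ] w 0.218 g 83.2 j [-0.71 -0.14  1.99  0.    1.29 -2.21]
t 21.35 p [ 429.7 -218.7  211.6] yaw 176.0 tilt 0.08 F [-0.4  0.4 -0.4] w 0.598 g 0.0 j [-0.71 -0.14  1.99 -0.    1.29 -2.21]
t 22.35 p [381.2 -51.8 362.2] yaw 176.4 tilt 0.04 F [ 0.5 -0.1 -0.9] w 0.598 g 0.0 j [-0.43 -0.51  2.    0.    1.64 -1.94]
```

View pics/v6.png

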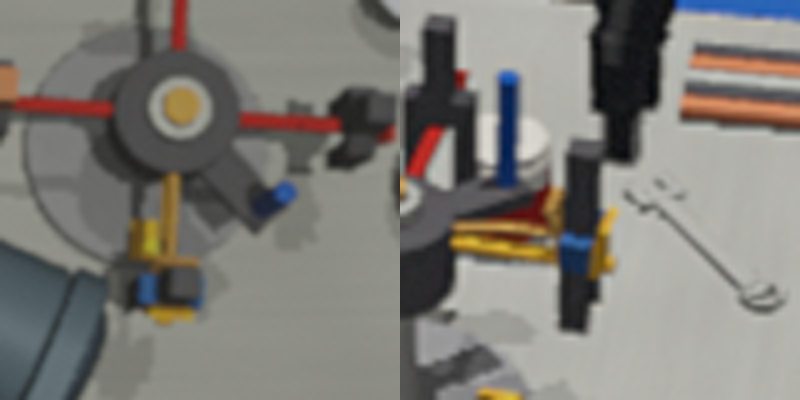

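Side view: the fork is upright at crop (580,240), between keeper and lip. Top view: the yoke straddles the bar at crop (172,290). I'll check the peg's shift since the stop, and the height of the shank top.

```bash
python3 - <<'E'
from h import *
for f in('t3','t6'):
    c=load(f'pics/{f}.png');hsv=cv2.cvtColor(c['pixels'],cv2.COLOR_RGB2HSV);m=cv2.inRange(hsv,(105,120,60),(125,255,255))[240:256,412:430];v,u=np.nonzero(m);print(f,u.mean()+412,v.mean()+240,len(u))
t=load('pics/t6.png');s=load('pics/s6.png')
pt=(350+181/4,200+284/4);ps=(310+(583-400)/5,160+149/5)
print(tri(t,pt,s,ps)); print('expected side px of shank top', [proj(s,(425.8,-217.9,z)) for z in(240,244,248)],ps)
E
```

```text
t3 420.39130434782606 248.08695652173913 23
t6 420.39130434782606 248.08695652173913 23
(array([ 425.6, -216.7,  241.7]), np.float64(0.1))
expected side px of shank top [(np.float64(346.6), np.float64(190.0)), (np.float64(346.6), np.float64(189.0)), (np.float64(346.6), np.float64(187.9))] (346.6, 189.8)
```

The carousel hasn't moved, and the fork is seated within the measurement error, so I'm handing the job in.

```bash
python3 -c "
from workcell import manip
print(manip.sign_off())"
```

```text
the job is handed in; nothing more can be done
None
```

The carousel is against its stop and the fork hangs released on the empty hook, fully home as far as the cameras and the contact force show. I handed the job in after about 22 s; no verdict came back, and the one close call was a horizontal wrist force of 26.6 N (about 31 N with its vertical part) on reaching the stop, against the 30 N limit.

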